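# Refit a gas hob knob and hold it in at the spark

### The arm

A 6-joint arm with a two-finger parallel gripper is mounted at the origin on a cart in front of the work surface, level with it; the furniture and walls round the work are solid. World frame = base frame: x ahead of the robot, y to its left, z up, the work surface at z = 0. Lengths are in m, angles in rad, forces in N, time in s.
With the tool pointing down it reaches from about 0.375 to 0.975 m from the base axis. Payload 3.8 kg.
Tool frame: the origin (TCP) lies between the finger pads, 19 mm behind the fingertips; this is the grasp point; z points along the fingers, y is the line along which they close (so a half turn about z gives the same grasp; the last joint's range is limited). The gripper opens to 85 mm and grips with 20 to 120 N. Pads are 22 mm wide; open, the fingers measure 114 mm over their backs; the gripper's body (76 mm by 85 mm) begins 54 mm behind the grasp point. The pads swing forward as they close: fully open they stand 13 mm farther back than shut.
Start: joints at [-1.212, 0.264, 1.604, -0, 1.274, -0.037], TCP at [0.26, -0.623, 0.25] pointing down, gripper open.
Joint ranges: [-2.63, 2.63], [-0.94, 2.18], [0.31, 2.57], [-1.31, 4.45], [0, 2.66], [-2.55, 2.55]. Speed limits (rad/s): [2.57, 2.57, 3.14, 3.14, 3.14, 3.14].

### API

Orientations are given as a rotation vector (axis times angle).
In Python, from workcell import bot, read_camera, camera_info gives the robot as it stands (bot), with the cameras as plain functions.
- The arm moves only by the shell command python3 jog.py 'ROWS' [OPENING] [FORCE]. ROWS is a JSON list of rows, 1 to 5 of them, each of 4 numbers: dx, dy, dz in m, then a turn about the tool's z in rad; each row shifts and turns the commanded pose from where the row before left it, along the tool's axes as they then stand; what a row does not reach is not made up. A row lasts 1/8 s, in which the tool goes at most 0.0625 m and 0.188 rad, less where a joint would pass 70% of its speed; a pose out of reach is approached as far as the arm can. OPENING is the opening from 0.0 (shut) to 1.0 (fully open), set as the command begins (- or left out keeps the last). The fingers move at their own pace and stop on an object; FORCE is the grip in N (left out, the last holds). Time passes only in rows, so rows that do not move let the fingers close. It prints the time, the measured TCP pose, the force, the opening and the grip force at its end.
- bot.read_state(): the state, without advancing time (a new reading comes with each control period).
- read_camera(name): name is "side" or "top" or "wrist"; returns the picture (420x560x3 uint8, red, green, blue); there is no depth.
- camera_info(name): a dict with "intrinsics" (3x3 intrinsics, pixels), "extrinsics" (4x4, takes a point from camera to world coordinates). Camera axes: x right, y down, z forward; pixel columns grow to the right and rows downward; lengths in m; the calibration is good to about 2 mm. A picture is of the moment at which its call begins: read the wrist's pose just before it. camera_info takes no time and is no camera call; for the wrist camera it gives the pose at the moment of the call.
- bot.finish_job(): hands the job in; it is judged then, once.
The state is a dict: "time": time; "q": joint angles; "joint_vel": joint speeds; "joint_torque": joint torques, N m; "tool_pos": TCP position; "tcp_rot": TCP orientation; "wrist_force": force on the tool from outside, world axes, zero at the start; "torque": the same for the moment, N m; "width": opening from 0.0 (shut) to 1.0 (fully open); "grip_force": force on a finger pad.
Only numpy, scipy, OpenCV 4.12 (cv2) and the standard library are available. Lean on these libraries where they do the work, as an engineer would, in place of code of your own. Each camera call takes 0.05 s, during which the arm holds its last target. There are 200 camera calls.

### The job

One control knob of the two-ring gas hob was pulled off for cleaning and lies beside the hob. Put it back on the bare square spindle, fully home, with its white pointer at the white off dot; then push it right in against its spring and, keeping it in, turn it anticlockwise until the pointer stands at the yellow spark mark. Keep hold of it, pushed right in at the spark, as one does while the flame safety device warms up: the program finishes while the gripper is still holding it there. Leave the other knob, the shaker and the tongs as they are.

Things in the scene. Friction and masses are not known exactly. Their poses are not given: they have to be found in the camera images.
- knob: Loose black knob, 0.06 kg, standing right way up on the table right of the hob. Origin: centre of its underside; z up, x along its grip bar to the pointer end. Skirt 60 mm across, 7 mm thick; on it the grip bar, 52 mm long (x), 20 mm wide (y), flat-sided, from z = 7 to 31 mm. In the underside a blind square bore, 13.2 mm wide, 20 mm deep, sides along x and y.
- knob_grip (a point): Middle of the grip bar at z = 27 mm in the knob's frame: TCP place for a grasp from above with fingers closing along the knob's y on the bar's 20 mm width, fingertips 1 mm above the skirt. At the start the knob's pointer is turned 0 to 1.5 rad anticlockwise from world +x.
- knob_pointer (a point): Pointer's tip: on the skirt's rim, 30 mm from the knob's axis along its x, 7 mm above its underside. A white line over the bar's top and nose shows the pointer end.
- spindle_top (a point): Centre of the top of the bare upright brass spindle, 12 mm square (8.4 mm at the tip, over 3.5 mm), sides along the hob's x and y when off; moves and turns with it. At rest 32 mm above the front panel. The knob fits in four rotations; one puts the pointer at the off dot. Fully home, the knob's underside is 20 mm below this point. Left or right one of two spindles 250 mm apart.
- off_mark (a point): White off dot of the bare spindle's dark dial plate (98 mm across): the place 30 mm from the spindle's axis where the pointer's tip stands when it points at the dot (drawn at 40 mm). It lies beyond the spindle, in the hob's +x direction.
- spark_mark (a point): Yellow spark star of the same plate: the place 30 mm from the spindle's axis where the pointer's tip stands when it points at the star (drawn at 40 mm). 70 degrees (1.22 rad) anticlockwise from the off dot, seen from above. The white dashes beyond it mean smaller flame.
- bare_push (a joint): How far the bare spindle is pushed in, in m: 0 at rest, 0.008 right in, on its stop (knob's underside then 4 mm above the panel). Spring: 5 N to start moving, 12 N right in; let go, it rises again (at the spark only to about 5 mm).
- bare_turn (a joint): Turn of the bare spindle from off, in rad, anticlockwise from above: 0 off, 1.22 spark, stop at 2.7. Friction 0.04 N m. A pin holds it at off (some 0.1 rad of play) until it is pushed in 5 mm or more. Knob and spindle have up to about 6 degrees of play either way.
- hob: Steel two-ring gas hob, fixed, 400 mm deep (x), 500 mm wide (y). Origin: centre of its underside, on the table; front at -x, towards the robot. Front panel 70 mm high with the two spindles at x = -155 mm, y = +125 and -125 mm; on the pan supports, 102 mm high, at x = 80, y = +125 and -125 mm, stand two pans (fixed), 230 mm across, up to 190 mm high, handles to the back.
- other_knob_top (a point): Middle of the top of the other ring's knob, like the loose one but fitted on its spindle, 113 mm above the table. Not to be touched.
- other_push (a joint): How far the other, fitted knob is pushed in, in m; 0 at rest. To stay so.
- other_turn (a joint): Turn of the other, fitted knob, in rad; 0 off. To stay so.
- salt_shaker: Glass shaker with white cap, 62 mm across, 127 mm high, right of the hob, farther away than the knob. Origin: centre of its underside. Bystander.
- tongs: Steel kitchen tongs, 330 mm long, 39 mm high, lying on the table right of the knob, along x. Origin: middle, underside. Bystander.

How it is judged:
On the way, in this order (a step that is already met when the one before it is completed fails the run):
1. the knob is fully home on the bare spindle with its pointer at the off dot, and pushed right in while still at off (z of knob in the frame of spindle_top below -0.0175 m and horizontal distance between knob and spindle_top below 0.003 m and value of joint bare_push above 0.0062 m and horizontal distance between knob_pointer and off_mark below 0.008 m and value of joint bare_turn below 0.3 rad), for 0.2 s.
2. still pushed right in, the knob is turned until its pointer stands at the spark (z of knob in the frame of spindle_top below -0.0175 m and horizontal distance between knob and spindle_top below 0.003 m and value of joint bare_push above 0.0062 m and horizontal distance between knob_pointer and spark_mark below 0.007 m and value of joint bare_turn above 0.95 rad), for 0.2 s.
At the end, for the whole second after the job is handed in: Fingers still press the knob (over 1 N); knob within 2.5 mm of full depth and 3 mm of the spindle's axis; spindle in by over 6.2 of its 8 mm and turned over 0.95 rad; pointer tip within 7 mm (13 degrees) of the spark mark's place (all of step 2 and contact force between the fingers and knob above 1 N); the arm keeps its last pose, push and grip.
It fails at once if the other knob is pushed or turned (value of joint other_push above 0.003 m or value of joint other_turn above 0.12 rad).
It fails at once if the shaker is shifted by more than 20 mm (distance of salt_shaker from where it was at the start of the episode above 0.02 m).
It fails at once if the tongs is shifted by more than 20 mm (distance of tongs from where it was at the start of the episode above 0.02 m).
It also fails if it takes over 45 s, if anything falls off the work surface, if the arm or the gripper's body presses on something with over 40 N, if the wrist force passes 120 N, or if a joint passes its speed limit or range.

## Working session

There is one attempt and no reset: what is moved stays moved. The work goes in short steps, Python scripts to look and compute and a shell command to move; the robot and the scene stay as the last step left them, time stands still between calls to the robot, and variables do not carry over. Pictures are saved under pics/ and viewed, at most 10 in all, crops included, and the job is handed in when it is done.

```bash
ls; mkdir -p pics; cat > h.py <<'E'
import numpy as np, cv2
from workcell import bot, read_camera, camera_info
from scipy.spatial.transform import Rotation as R
def cam(n):
    i=camera_info(n); im=read_camera(n); return np.array(im),np.array(i['intrinsics']),np.array(i['extrinsics'])
def ray(K,E,p):
    d=E[:3,:3]@np.linalg.inv(K)@np.array([p[0],p[1],1.]); return E[:3,3],d/np.linalg.norm(d)
def onz(K,E,p,z):
    o,d=ray(K,E,p); return o+d*(z-o[2])/d[2]
def proj(K,E,X):
    c=np.linalg.inv(E)@np.append(X,1); u=K@c[:3]; return u[:2]/u[2]
def tri(rs):
    A=sum(np.eye(3)-np.outer(d,d) for o,d in rs); b=sum((np.eye(3)-np.outer(d,d))@o for o,d in rs)
    X=np.linalg.solve(A,b); return X,[np.linalg.norm(np.cross(X-o,d)) for o,d in rs]
def save(n,im,s=1.4): cv2.imwrite('pics/'+n,cv2.resize(im[:,:,::-1],None,fx=s,fy=s,interpolation=cv2.INTER_CUBIC))
E
python3 - <<'E'
from h import *
print({k:np.round(v,3) for k,v in bot.read_state().items()})
for n in ['side','top','wrist']:
    im,K,E=cam(n); save(n+'0.png',im,1.0); np.savez(n+'0.npz',im=im,K=K,E=E); print(n,K.round(1).tolist(),E.round(3).tolist())
a=[cv2.imread(f'pics/{n}0.png') for n in ['side','top']]
E
```

```text
jog.py
pics
workcell.py
{'time': np.float64(0.0), 'q': array([-1.212,  0.265,  1.605,  0.   ,  1.274, -0.037]), 'joint_vel': array([0.001, 0.   , 0.   , 0.001, 0.001, 0.001]), 'joint_torque': array([ 0.0000e+00, -5.1512e+01, -3.6731e+01, -0.0000e+00,  1.3000e-02,
       -0.0000e+00]), 'tool_pos': array([ 0.26 , -0.622,  0.249]), 'tcp_rot': array([-3.078e+00, -6.170e-01,  1.000e-03]), 'wrist_force': array([-1.021,  0.731,  0.651]), 'torque': array([-0.039,  0.005, -0.015]), 'grip_force': np.float64(0.0), 'width': np.float64(1.0)}
side [[437.5, 0.0, 283.3], [0.0, 437.5, 213.3], [0.0, 0.0, 1.0]] [[0.959, -0.17, 0.227, 0.236], [-0.282, -0.504, 0.816, -1.358], [-0.024, -0.847, -0.531, 0.911], [0.0, 0.0, 0.0, 1.0]]
top [[539.1, 0.0, 286.3], [0.0, 539.1, 203.9], [0.0, 0.0, 1.0]] [[0.027, -0.99, 0.14, 0.348], [-1.0, -0.028, -0.006, -0.105], [0.01, -0.14, -0.99, 1.678], [0.0, 0.0, 0.0, 1.0]]
wrist [[311.4, 0.0, 272.6], [0.0, 311.4, 212.5], [0.0, 0.0, 1.0]] [[0.384, -0.876, -0.291, 0.335], [-0.923, -0.365, -0.12, -0.591], [-0.002, 0.315, -0.949, 0.372], [0.0, 0.0, 0.0, 1.0]]
```

View pics/top0.png

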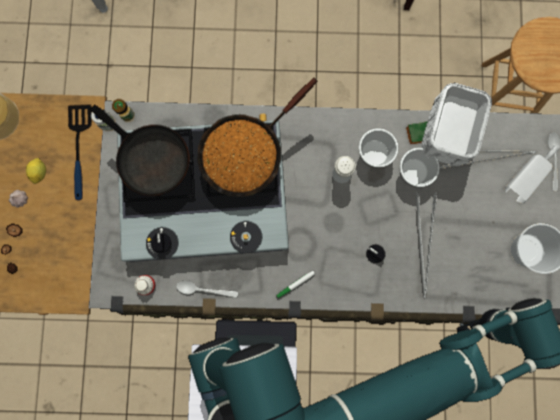

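View pics/side0.png

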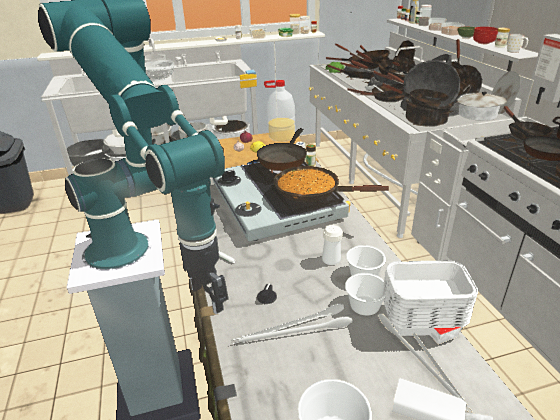

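View pics/wrist0.png

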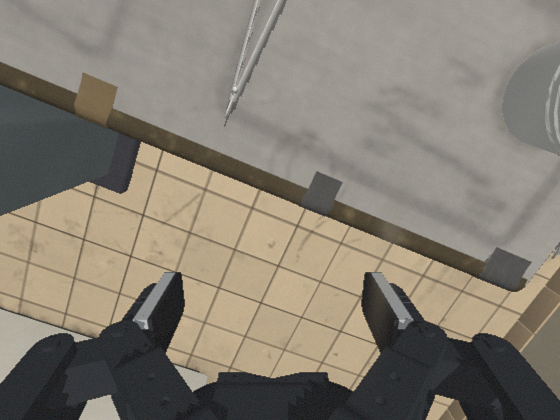

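Top view: the loose knob is at (376,254), the bare spindle (the right-hand one) at (246,236), the fitted knob at (161,241) and the tongs near x≈425. Side view: knob at (266,294), spindle at (248,207). The wrist view doesn't show the knob yet.

```bash
python3 - <<'E'
from h import *
s=np.load('side0.npz');t=np.load('top0.npz')
for n,a,b in [('knob',(266,293),(376,254)),('spin',(248,206),(246,236))]:
    X,e=tri([ray(s['K'],s['E'],a),ray(t['K'],t['E'],b)]); print(n,X.round(4),np.round(e,4))
print('kn',onz(t['K'],t['E'],(376,254),.02),'sp',onz(t['K'],t['E'],(246,236),.1),'other',onz(t['K'],t['E'],(161,241),.1))
st=bot.read_state(); Rt=R.from_rotvec(st['tcp_rot']).as_matrix(); print(Rt.round(3))
w=np.load('wrist0.npz')['E']; print('cam in tool',(Rt.T@(w[:3,3]-st['tool_pos'])).round(3),(Rt.T@w[:3,:3]).round(3).tolist())
E
python3 jog.py '[[0.045,-0.028,0,0],[0.045,-0.028,0,0],[0.045,-0.028,0,0],[0.045,-0.028,0,0],[0.045,-0.028,0,0]]'; python3 jog.py '[[0,0,0,0],[0,0,0,0]]'; python3 - <<'E'
from h import *
im,K,E=cam('wrist'); save('w1.png',im,1.0); np.savez('w1.npz',im=im,K=K,E=E)
E
```

```text
time: 0.78
tool_pos: [0.4145, -0.4053, 0.2497]
tcp_rot: [-3.08, -0.617, 0.0]
wrist_force: [-0.0, -0.4, -0.9]
width: 1.001
grip_force: 0.0
time: 1.02
tool_pos: [0.4138, -0.4069, 0.2498]
tcp_rot: [3.08, 0.619, -0.001]
wrist_force: [0.1, -1.0, 0.2]
width: 1.001
grip_force: 0.0
```

View pics/w1.png

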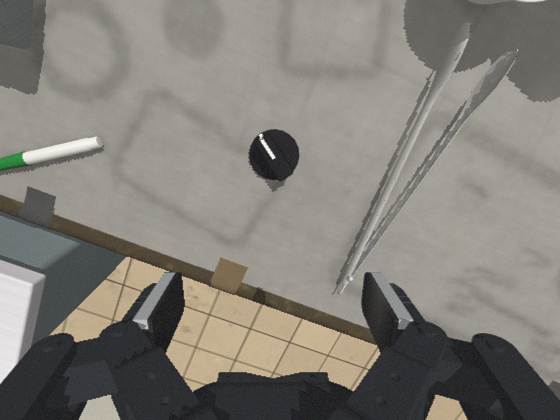

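Wrist view: the knob's centre is about (274,155). Its white line runs from (261,135), the pointer end, to (272,158).

```bash
cat >> h.py <<'E'
def knob(im,K,E,c,r,zt=.031,zs=.007):
    """dark blob + white line near pixel c; returns blob centre px, line px, yaw on plane zt"""
    hsv=cv2.cvtColor(im,cv2.COLOR_RGB2HSV); yy,xx=np.mgrid[:im.shape[0],:im.shape[1]]
    near=np.hypot(xx-c[0],yy-c[1])<r
    m=((hsv[:,:,2]<60)&near).astype(np.uint8)
    cs=max(cv2.findContours(m,0,2)[0],key=cv2.contourArea); h=cv2.convexHull(cs)
    ins=cv2.drawContours(np.zeros_like(m),[h],-1,1,-1)
    w=((hsv[:,:,2]>170)&(hsv[:,:,1]<60)&(ins>0)).astype(np.uint8)
    n,l,s,ce=cv2.connectedComponentsWithStats(w); i=1+np.argmax(s[1:,4]); p=np.argwhere(l==i)[:,::-1].astype(float)
    P=np.array([onz(K,E,q,zt)[:2] for q in p]); v=np.linalg.svd(P-P.mean(0))[2][0]
    (ec,ax,an)=cv2.fitEllipse(h); S=onz(K,E,ec,zs)
    if v@(P.mean(0)-S[:2])<0: v=-v
    t=(P-P.mean(0))@v
    return dict(ell=ec,ax=ax,line_px=p.mean(0),line_c=P.mean(0),yaw=np.arctan2(v[1],v[0]),len=np.ptp(t),tail=P.mean(0)+v*t.min(),tip=P.mean(0)+v*t.max(),S=S,npx=len(p))
E
python3 - <<'E'
from h import *
w=np.load('w1.npz'); k=knob(w['im'],w['K'],w['E'],(274,155),35); print({a:np.round(b,4) for a,b in k.items()})
E
python3 jog.py '[[0.01,0.0,0.02,-0.18],[0.0,0,0.02,-0.18],[0.0,0,0.02,-0.12],[0,0,0.02,0],[0,0,0,0]]'; python3 jog.py '[[0,0,0,0],[0,0,0,0]]'; python3 - <<'E'
from h import *
im,K,E=cam('wrist'); save('w2.png',im,1.0); np.savez('w2.npz',im=im,K=K,E=E); print(proj(K,E,[.435,-.395,.02]))
E
```

```text
{'ell': array([273.6996, 154.7613]), 'ax': array([48.9769, 50.8622]), 'line_px': array([267.5   , 148.7206]), 'line_c': array([ 0.4493, -0.3863]), 'yaw': np.float64(0.9828), 'len': np.float64(0.0232), 'tail': array([ 0.4429, -0.3959]), 'tip': array([ 0.4557, -0.3766]), 'S': array([ 0.4429, -0.3963,  0.007 ]), 'npx': np.int64(68)}
time: 1.7
tool_pos: [0.4214, -0.4027, 0.1676]
tcp_rot: [-2.844, -1.326, 0.002]
wrist_force: [-0.3, 0.3, 0.8]
width: 1.004
grip_force: 0.0
time: 1.95
tool_pos: [0.4236, -0.4038, 0.1712]
tcp_rot: [2.844, 1.33, 0.001]
wrist_force: [-0.7, 0.6, 0.2]
width: 0.997
grip_force: 0.0
[275.2493145  187.60101719]
```

View pics/w2.png

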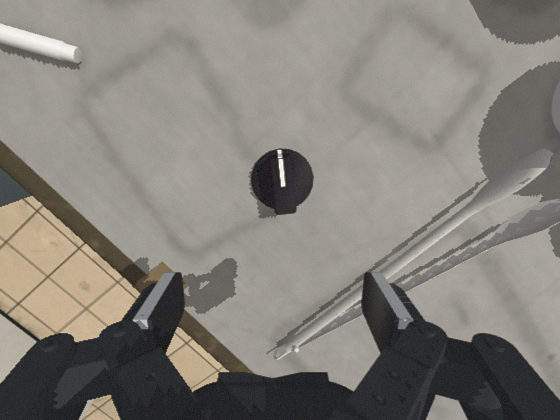

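Knob now at about (282,180), with the bar running from (278,150), the pointer end, to (286,213) and nearly aligned with the tool's x. Next I triangulate its height.

```bash
python3 - <<'E'
from h import *
A=np.load('w1.npz');B=np.load('w2.npz');S=np.load('side0.npz');T=np.load('top0.npz')
kb=knob(B['im'],B['K'],B['E'],(282,180),42); print({a:np.round(b,4) for a,b in kb.items()})
ka=knob(A['im'],A['K'],A['E'],(274,155),35)
X,e=tri([ray(A['K'],A['E'],ka['line_px']),ray(B['K'],B['E'],kb['line_px'])]);print('line mid w1w2',X.round(4),np.round(e,4))
def line(D,c,r):
    h=cv2.cvtColor(D['im'],cv2.COLOR_RGB2HSV); yy,xx=np.mgrid[:420,:560]
    m=(h[:,:,2]>150)&(h[:,:,1]<70)&(np.hypot(xx-c[0],yy-c[1])<r); p=np.argwhere(m)[:,::-1]; return p
for D,c,n in ((S,(266,293),'side'),(T,(376,254),'top')):
    p=line(D,c,6); print(n,len(p),p.mean(0) if len(p) else 0)
    if len(p):
        X,e=tri([ray(D['K'],D['E'],p.mean(0)),ray(B['K'],B['E'],kb['line_px'])]);print(X.round(4),np.round(e,4))
# skirt circle: contour points on upper half / side, cast at z=.007, circle fit excl. bar
h=cv2.cvtColor(B['im'],cv2.COLOR_RGB2HSV)[:,:,2]; print(h[180,240:325].tolist())
E
```

```text
{'ell': array([281.8293, 180.4697]), 'ax': array([60.1762, 64.6821]), 'line_px': array([281.4071, 172.2389]), 'line_c': array([ 0.4493, -0.3859]), 'yaw': np.float64(0.9751), 'len': np.float64(0.0235), 'tail': array([ 0.4425, -0.3958]), 'tip': array([ 0.4557, -0.3764]), 'S': array([ 0.4422, -0.3962,  0.007 ]), 'npx': np.int64(113)}
line mid w1w2 [ 0.449  -0.3863  0.0283] [0. 0.]
side 6 [264.16666667 288.66666667]
[ 0.444  -0.386   0.0237] [0.0047 0.0047]
top 3 [373.33333333 250.33333333]
[ 0.4469 -0.389   0.0071] [0.0009 0.0009]
[162, 164, 160, 161, 159, 156, 157, 162, 158, 121, 100, 54, 44, 40, 38, 45, 44, 40, 39, 30, 30, 31, 28, 36, 30, 30, 32, 39, 42, 34, 33, 35, 36, 46, 39, 47, 42, 43, 42, 48, 122, 239, 241, 241, 182, 84, 39, 45, 43, 53, 51, 54, 48, 52, 53, 58, 56, 46, 55, 54, 60, 55, 56, 61, 57, 60, 59, 60, 57, 57, 57, 53, 65, 126, 152, 160, 157, 162, 160, 160, 162, 160, 164, 159, 161]
```

```bash
python3 jog.py '[[0.0184,0.009,0,-0.1],[0,0,0.04,0],[0,0,0.04,0],[0,0,0.03,0],[0,0,0,0]]' 0.6; python3 jog.py '[[0,0,0,0],[0,0,0,0]]'; python3 - <<'E'
from h import *
im,K,E=cam('wrist'); save('w3.png',im,1.0); np.savez('w3.npz',im=im,K=K,E=E); 
s=bot.read_state(); Rt=R.from_rotvec(s['tcp_rot']).as_matrix(); print(np.arctan2(Rt[1,0],Rt[0,0])); d=np.array([.442,-.396,.027])-s['tool_pos']; print((Rt.T@d).round(4))
E
```

```text
time: 2.62
tool_pos: [0.4403, -0.393, 0.0577]
tcp_rot: [-2.771, -1.47, 0.003]
wrist_force: [0.3, -1.2, -0.2]
width: 0.601
grip_force: 0.0
time: 2.88
tool_pos: [0.4431, -0.3959, 0.0623]
tcp_rot: [2.772, 1.471, 0.002]
wrist_force: [0.7, 0.7, 0.0]
width: 0.601
grip_force: 0.0
0.9757331080750807
[-0.0007 -0.0008  0.0351]
```

View pics/w3.png

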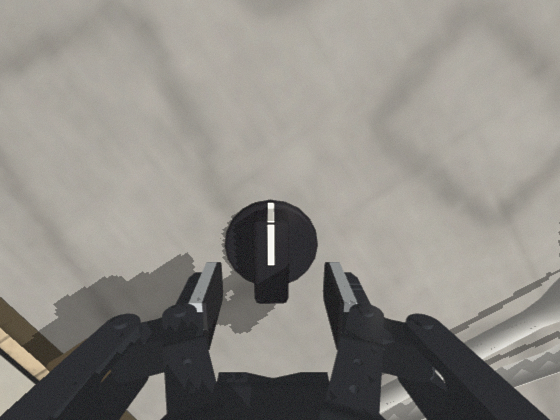

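The bar is upright in the picture at column 271. The nose edge of its top is at row ~223 and its back edge at row ~303.

```bash
python3 - <<'E'
from h import *
D=np.load('w3.npz'); g=cv2.cvtColor(D['im'],cv2.COLOR_RGB2GRAY); print(g[196:310,271].tolist())
s=bot.read_state(); Rt=R.from_rotvec(s['tcp_rot']).as_matrix()
print(D['E'][:3,3].round(4), s['tool_pos'])
for p in [(271,222.5),(271,265.5),(271,303),(255,270),(288,270)]:
    X=onz(D['K'],D['E'],p,.031); print(p,X.round(4),(Rt.T@(X-s['tool_pos'])).round(4))
for p in [(271,200),(225,242),(317,242)]:
    X=onz(D['K'],D['E'],p,.007); print(p,X.round(4),(Rt.T@(X-s['tool_pos'])).round(4))
E
```

```text
[169, 169, 169, 131, 54, 31, 106, 252, 246, 244, 244, 244, 227, 193, 188, 185, 188, 185, 187, 186, 186, 186, 188, 184, 190, 255, 157, 55, 131, 249, 245, 243, 242, 242, 243, 243, 242, 242, 242, 242, 243, 243, 243, 242, 242, 242, 243, 242, 242, 243, 242, 243, 243, 242, 243, 242, 243, 243, 243, 243, 242, 243, 242, 243, 242, 243, 243, 245, 254, 121, 43, 47, 49, 50, 47, 46, 49, 45, 50, 46, 33, 32, 35, 38, 33, 31, 34, 33, 40, 38, 37, 24, 35, 41, 33, 35, 34, 36, 30, 28, 37, 36, 37, 33, 41, 32, 40, 71, 106, 106, 105, 104, 107, 108]
[ 0.4886 -0.3284  0.1853] [ 0.44296299 -0.39580052  0.06210598]
(271, 222.5) [ 0.4566 -0.3754  0.031 ] [ 0.0245 -0.0003  0.0311]
(271, 265.5) [ 0.4423 -0.3964  0.031 ] [-0.0008 -0.0004  0.0311]
(271, 303) [ 0.4287 -0.4164  0.031 ] [-0.0251 -0.0004  0.0311]
(255, 270) [ 0.4334 -0.3937  0.031 ] [-0.0036 -0.0093  0.0311]
(288, 270) [ 0.4485 -0.404   0.031 ] [-0.0037  0.0091  0.0311]
(271, 200) [ 0.4596 -0.3709  0.007 ] [ 0.03   -0.0004  0.0551]
(225, 242) [ 0.4206 -0.3773  0.007 ] [ 0.0028 -0.0291  0.055 ]
(317, 242) [ 0.468  -0.4096  0.007 ] [0.0027 0.0283 0.0552]
```

```bash
python3 jog.py '[[-0.0003,-0.0004,0.02,0],[0,0,0.014,0],[0,0,0,0],[0,0,0,0]]'; python3 jog.py '[[0,0,0,0],[0,0,0,0],[0,0,0,0]]' 0.0 60; python3 jog.py '[[0,0,-0.04,0],[0,0,-0.05,0],[0,0,-0.05,0],[0,0,-0.04,0],[0,0,0,0]]'; python3 - <<'E'
from h import *
im,K,E=cam('wrist'); save('w4.png',im,1.0); np.savez('w4.npz',im=im,K=K,E=E); 
s=bot.read_state(); print(s['tool_pos'],s['width'],s['grip_force'])
E
```

```text
time: 3.42
tool_pos: [0.441, -0.3944, 0.0254]
tcp_rot: [-2.774, -1.472, 0.001]
wrist_force: [-0.5, -0.5, 1.1]
width: 0.598
grip_force: 0.0
time: 3.8
tool_pos: [0.4416, -0.395, 0.0265]
tcp_rot: [2.774, 1.472, 0.001]
wrist_force: [-0.2, 0.6, 2.0]
width: 0.225
grip_force: 59.7
time: 4.42
tool_pos: [0.4433, -0.3966, 0.2109]
tcp_rot: [2.768, 1.469, 0.004]
wrist_force: [0.5, 0.1, -0.9]
width: 0.221
grip_force: 59.3
[ 0.44208874 -0.39542644  0.20804665] 0.2179748285741525 59.34209704399109
```

View pics/w4.png

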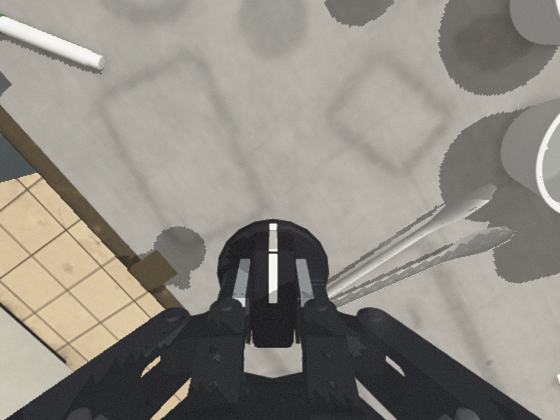

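```bash
python3 - <<'E'
from h import *
D=np.load('w4.npz'); g=cv2.cvtColor(D['im'],cv2.COLOR_RGB2GRAY); print(g[215:260,273].tolist(), g[295:355,273].tolist())
s=bot.read_state(); Rt=R.from_rotvec(s['tcp_rot']).as_matrix(); z=s['tool_pos'][2]+.0045
for p in [(273,252.),(273,303),(273,347)]:
    X=onz(D['K'],D['E'],p,z); print(p,(Rt.T@(X-s['tool_pos'])).round(4))
E
python3 jog.py '[[0.044,-0.035,-0.015,0],[0.044,-0.035,-0.015,0],[0.044,-0.035,-0.01,0],[0.044,-0.035,0,0],[0.044,-0.035,0,0]]'
python3 jog.py '[[0.044,-0.034,0,0],[0.044,-0.034,0,0],[0,0,0,0.178],[0,0,0,0.178],[0,0,0,0.178]]'
python3 jog.py '[[0,0,0,0.178],[0,0,0,0.178],[0,0,0,0],[0,0,0,0]]'
python3 - <<'E'
from h import *
im,K,E=cam('wrist'); save('w5.png',im,1.0); np.savez('w5.npz',im=im,K=K,E=E); 
s=bot.read_state(); print(s['tool_pos'],s['tcp_rot'],proj(K,E,[.4768,.0021,.1]))
E
```

```text
[164, 164, 166, 141, 57, 37, 43, 51, 141, 251, 246, 244, 244, 245, 247, 168, 187, 192, 192, 191, 191, 193, 190, 191, 191, 189, 190, 191, 190, 194, 188, 191, 191, 195, 232, 255, 152, 48, 113, 251, 247, 244, 244, 243, 244] [176, 178, 174, 175, 177, 176, 176, 177, 74, 27, 37, 32, 33, 32, 34, 37, 38, 34, 37, 36, 33, 35, 37, 36, 33, 31, 29, 37, 32, 32, 37, 32, 33, 36, 35, 39, 33, 29, 37, 33, 36, 31, 34, 38, 34, 34, 38, 36, 33, 35, 37, 27, 67, 162, 165, 160, 160, 158, 159, 153]
(273, 252.0) [ 0.0229  0.0022 -0.0045]
(273, 303) [-0.0027  0.0022 -0.0045]
(273, 347) [-0.0273  0.0021 -0.0045]
time: 5.1
tool_pos: [0.4181, -0.1124, 0.2439]
tcp_rot: [-2.773, -1.471, 0.003]
wrist_force: [1.1, 1.6, -1.0]
width: 0.222
grip_force: 59.3
time: 5.72
tool_pos: [0.4112, -0.0029, 0.2436]
tcp_rot: [-3.066, -0.681, 0.007]
wrist_force: [-0.4, -0.6, -0.9]
width: 0.22
grip_force: 59.4
time: 6.22
tool_pos: [0.412, -0.0034, 0.2448]
tcp_rot: [-3.138, -0.139, 0.004]
wrist_force: [-0.8, -0.1, -0.5]
width: 0.225
grip_force: 59.4
[ 0.41215689 -0.0033884   0.24510022] [-3.13834509e+00 -1.38349662e-01  2.54833774e-03] [272.96964059 129.68694934]
```

View pics/w5.png

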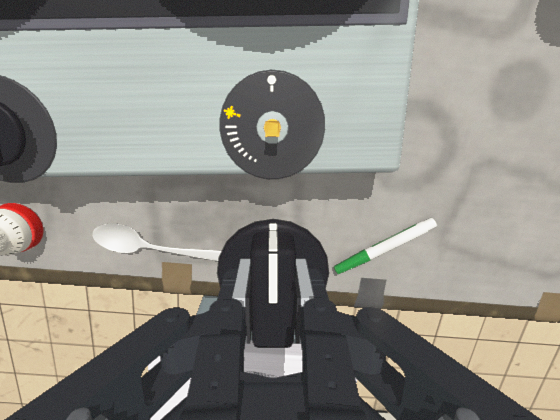

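Wrist view: the brass spindle's top is at about (272,128), the off dot at (271,79) and the spark at (231,113). The dial plate's outline is centred near (272,124). Now I measure it.

```bash
python3 - <<'E'
from h import *
D=np.load('w5.npz'); im,K,E=D['im'],D['K'],D['E']; h=cv2.cvtColor(im,cv2.COLOR_RGB2HSV); g=cv2.cvtColor(im,cv2.COLOR_RGB2GRAY)
s=bot.read_state(); Rt=R.from_rotvec(s['tcp_rot']).as_matrix(); print('yaw',np.arctan2(Rt[1,0],Rt[0,0]), 'z tilt',Rt[:,2].round(4)); tp=s['tool_pos']
z=tp[2]+.0045
r=g[215:355,273]; print('knob rows',[215+i for i in range(1,140) if abs(int(r[i])-int(r[i-1]))>40])
for p in [(273,252.),(273,302.5),(273,347)]: print(p,(Rt.T@(onz(K,E,p,z)-tp)).round(4))
yy,xx=np.mgrid[:420,:560]; near=np.hypot(xx-272,yy-128)<20
m=near&(h[:,:,0]>12)&(h[:,:,0]<35)&(h[:,:,1]>110); print(m.sum()); ys,xs=np.where(m); print('brass bbox',xs.min(),xs.max(),ys.min(),ys.max())
for y in range(ys.min(),ys.max()+1): print(y, ' '.join('%3d'%v for v in h[y,260:285,2]))
w=(np.hypot(xx-271,yy-79)<7)&(h[:,:,2]>190)&(h[:,:,1]<60); p=np.argwhere(w)[:,::-1]; print('dot',p.mean(0),len(p),np.ptp(p,axis=0))
st=(np.hypot(xx-231,yy-113)<14)&(h[:,:,0]>15)&(h[:,:,0]<35)&(h[:,:,1]>120); ps=np.argwhere(st)[:,::-1]; print('star',ps.mean(0))
# plate
pm=((h[:,:,2]<95)&(np.hypot(xx-272,yy-124)<62)).astype(np.uint8); c=max(cv2.findContours(pm,0,1)[0],key=cv2.contourArea); hull=cv2.convexHull(c); el=cv2.fitEllipse(hull); print('plate',el)
for zz in (.070,.072): 
    pts=np.array([onz(K,E,q[0],zz)[:2] for q in hull]); (cx,cy),rr=cv2.minEnclosingCircle(pts.astype(np.float32)); 
    A=np.c_[2*pts,np.ones(len(pts))]; sol=np.linalg.lstsq(A,(pts**2).sum(1),rcond=None)[0]; print(zz,sol[:2],np.sqrt(sol[2]+sol[0]**2+sol[1]**2))
    d=onz(K,E,p.mean(0),zz)[:2]-sol[:2]; e=onz(K,E,ps.mean(0),zz)[:2]-sol[:2]; print('off',np.arctan2(d[1],d[0]),np.hypot(*d),'star',np.arctan2(e[1],e[0]),np.hypot(*e))
E
```

```text
yaw 0.08811044163974022 z tilt [-1.6e-03  1.0e-04 -1.0e+00]
knob rows [219, 223, 224, 230, 231, 251, 252, 253, 254, 303, 304, 348]
(273, 252.0) [ 0.0248  0.0001 -0.0045]
(273, 302.5) [ 0.0002  0.0001 -0.0045]
(273, 347) [-0.0241  0.0001 -0.0045]
253
brass bbox 264 280 119 136
119 216 215 214 212 215 215 218 217 213 238 245 249 248 248 238 232 213 211 215 214 214 212 213 215 215
120 215 212 211 215 214 213 212 231 246 245 242 244 245 245 244 245 245 203 192 214 213 211 211 208 214
121 212 213 211 213 213 205 206 210 212 191 188 188 187 189 186 192 194 183 180 198 211 210 208 211 210
122 211 213 211 213 210 226 231 228 227 222 222 219 216 213 211 206 199 192 192 186 207 213 208 210 207
123 213 214 210 213 215 229 229 231 233 233 236 237 236 236 235 232 227 227 210 217 207 211 209 212 206
124 212 211 207 207 215 228 229 230 229 232 233 235 235 238 238 239 241 237 215 231 199 206 207 209 204
125 208 205 208 204 231 232 231 230 233 234 234 236 238 238 239 241 241 239 213 230 212 204 203 204 201
126 206 207 204 191 240 233 230 233 234 235 235 237 238 239 239 241 241 237 213 231 224 207 210
[... 806 characters left out ...]
40 238 237 223 203 202 202 203 203
135 201 209 205 202 208 233 245 242 243 244 245 244 245 245 242 241 242 243 241 223 201 200 203 205 196
136 178 202 200 203 202 224 240 192 168 168 170 171 168 171 167 173 221 227 230 214 202 200 199 198 178
dot [271.1875   79.40625] 64 [ 8 10]
star [230.76576577 112.38738739]
plate ((271.91925048828125, 124.57123565673828), (104.20903778076172, 109.11825561523438), 0.3298901915550232)
0.07 [0.47682422 0.00304917] 0.04830297638982216
off 0.10256594226932476 0.04096334400281141 star 1.3178514155626366 0.03972821216767068
0.072 [0.4769358  0.00305421] 0.04797842492920406
off 0.10256594226933387 0.040688108103880426 star 1.3178514155626095 0.039461275215742234
```

```bash
python3 jog.py '[[0.01,0.002,0.03,-0.01],[0,0,0.03,0],[0,0,0,0],[0,0,0,0]]'; python3 - <<'E'
from h import *
s=bot.read_state();im,K,E=cam('wrist'); save('w6.png',im,1.0); np.savez('w6.npz',im=im,K=K,E=E)
Rt=R.from_rotvec(s['tcp_rot']).as_matrix(); tp=s['tool_pos']; print(tp,'yaw',np.arctan2(Rt[1,0],Rt[0,0]))
def meas(im,K,E,X0):
    h=cv2.cvtColor(im,cv2.COLOR_RGB2HSV); yy,xx=np.mgrid[:420,:560]; c=proj(K,E,X0)
    m=((np.hypot(xx-c[0],yy-c[1])<24)&(h[:,:,0]>12)&(h[:,:,0]<35)&(h[:,:,1]>110)).astype(np.uint8)
    n,l,st,ce=cv2.connectedComponentsWithStats(m); i=1+np.argmax(st[1:,4]); return st[i],ce[i]
R_=[]
for n in ('w5','w6'):
    D=np.load(n+'.npz'); st,ce=meas(D['im'],D['K'],D['E'],[.477,.003,.1]); c=np.array([st[0]+st[2]/2-.5,st[1]+st[3]/2-.5]); print(n,st,ce.round(2)); R_.append((ray(D['K'],D['E'],ce),onz(D['K'],D['E'],ce,.1),c))
    print(R_[-1][1].round(4), proj(D['K'],D['E'],[.477,.003,.1]))
X,e=tri([r[0] for r in R_]); print('spindle tri',X.round(4),np.round(e,5))
for n,c0 in (('side0',(248,206)),('top0',(246,236))):
    D=np.load(n+'.npz'); h=cv2.cvtColor(D['im'],cv2.COLOR_RGB2HSV); yy,xx=np.mgrid[:420,:560]
    p=np.argwhere((np.hypot(xx-c0[0],yy-c0[1])<8)&(h[:,:,0]>12)&(h[:,:,0]<35)&(h[:,:,1]>110))[:,::-1]; print(n,len(p),p.mean(0),p.min(0),p.max(0))
    X,e=tri([ray(D['K'],D['E'],p.mean(0)),R_[1][0]]); print(X.round(4),np.round(e,4))
# plate in w6
h=cv2.cvtColor(im,cv2.COLOR_RGB2HSV); yy,xx=np.mgrid[:420,:560]; c=proj(K,E,[.477,.003,.071]); print('platepx',c)
g=h[:,:,2]; print('line cols per row',[ (y,round(float(np.average(np.arange(255,292),weights=np.clip(g[y,255:292].astype(float)-120,0,None)+1e-6)),2)) for y in (258,270,280,290,300)])
E
```

```text
time: 6.78
tool_pos: [0.4233, -0.0046, 0.1868]
tcp_rot: [3.138, 0.152, 0.001]
wrist_force: [0.3, -0.3, 0.3]
width: 0.219
grip_force: 59.3
[ 0.42327273 -0.00456889  0.18679949] yaw 0.09649727937730022
w5 [264 119  17  18 253] [271.86 127.94]
[0.4781 0.0031 0.1   ] [271.91327228 129.34204374]
w6 [259 138  21  23 400] [269.15 149.38]
[0.479  0.0031 0.1   ] [268.997615   152.45252458]
spindle tri [0.4773 0.0031 0.0856] [2.e-05 2.e-05]
side0 28 [247.53571429 205.03571429] [246 202] [250 208]
[0.4779 0.003  0.0882] [0.0003 0.0003]
top0 14 [245.28571429 236.5       ] [244 235] [247 238]
[0.4745 0.0044 0.066 ] [0.0014 0.0014]
platepx [269.41013394 147.43466227]
line cols per row [(258, 272.63), (270, 272.65), (280, 272.63), (290, 272.59), (300, 272.62)]
```

View pics/w6.png

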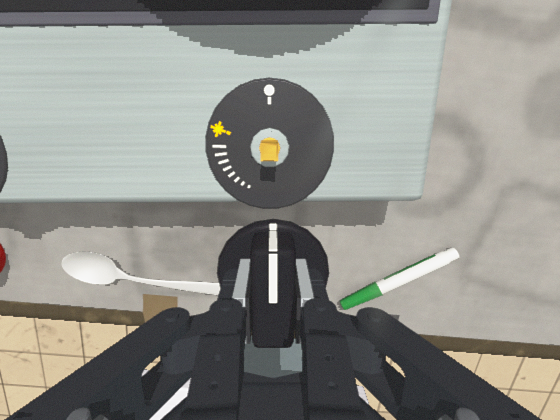

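The spindle's brass is centred at (269,149), the off dot is at (269,90), and the knob is held straight at column 272.6.

```bash
python3 - <<'E'
from h import *
s=bot.read_state(); Rt=R.from_rotvec(s['tcp_rot']).as_matrix(); tp=s['tool_pos']; C=[]; B=[]
for n,dot,star in (('w5',(271,79),(231,113)),('w6',(269,90),(218,128))):
    D=np.load(n+'.npz'); im,K,E=D['im'],D['K'],D['E']; h=cv2.cvtColor(im,cv2.COLOR_RGB2HSV); yy,xx=np.mgrid[:420,:560]; c=proj(K,E,[.477,.003,.071])
    pm=((h[:,:,2]<95)&(np.hypot(xx-c[0],yy-c[1])<68)&(yy<212)).astype(np.uint8); k=max(cv2.findContours(pm,0,1)[0],key=cv2.contourArea); hu=cv2.convexHull(k)[:,0].astype(float)
    el=cv2.fitEllipse(hu.astype(np.float32)); C.append(ray(K,E,el[0]))
    P=np.array([onz(K,E,q,.071)[:2] for q in hu]); sol=np.linalg.lstsq(np.c_[2*P,np.ones(len(P))],(P**2).sum(1),rcond=None)[0]; cc=sol[:2]
    w=(np.hypot(xx-dot[0],yy-dot[1])<5.5)&(h[:,:,2]>150)&(h[:,:,1]<60); st=(np.hypot(xx-star[0],yy-star[1])<14)&(h[:,:,0]>15)&(h[:,:,0]<35)&(h[:,:,1]>120)
    a=[onz(K,E,np.argwhere(m)[:,::-1].mean(0),.071)[:2]-cc for m in (w,st)]
    print(n,'plate',cc.round(4),'r',np.sqrt(sol[2]+cc@cc).round(4),'ang',[np.arctan2(v[1],v[0]).round(3) for v in a],[np.hypot(*v).round(4) for v in a])
    col=int(round(c[0])); r=h[:,col,2]; hu_=(h[:,:,1]>110)&(h[:,:,0]>12)&(h[:,:,0]<35); rows=np.where(hu_[:,col]&(abs(yy[:,col]-c[1])<22))[0]; print(rows.min(),rows.max(), 'near edge+6mm', (onz(K,E,(col,rows.max()+.5),.0985)+.006*np.array([-Rt[0,0],-Rt[1,0],0])*-1).round(4))
    B.append(ray(K,E,(col,rows.max()+.5)))
    if n=='w6':
        for y in range(136,163): print(y,' '.join('%3d'%v for v in h[y,256:283,2]))
print('plate tri',[v.round(4) if hasattr(v,'round') else v for v in tri(C)]); print('edge tri',tri(B)[0].round(4))
E
```

```text
w5 plate [0.4769 0.0031] r 0.0481 ang [np.float64(0.105), np.float64(1.318)] [np.float64(0.0409), np.float64(0.0396)]
119 136 near edge+6mm [0.4771 0.003  0.0985]
w6 plate [0.4766 0.0031] r 0.048 ang [np.float64(0.098), np.float64(1.312)] [np.float64(0.0409), np.float64(0.0399)]
138 160 near edge+6mm [0.4774 0.0031 0.0985]
136 215 214 215 215 213 214 214 213 217 216 216 212 214 214 213 211 213 213 214 216 213 212 213 213 212 212 213
137 214 213 211 215 213 213 215 214 214 214 216 206 214 231 230 216 214 214 213 213 212 209 213 215 214 213 210
138 214 213 212 213 214 215 214 213 211 228 242 247 247 246 247 248 247 234 215 210 212 214 212 212 214 214 213
139 209 214 212 210 212 212 208 220 245 247 244 242 243 243 244 244 244 245 246 227 208 212 213 213 209 209 207
140 213 208 211 212 207 204 204 219 224 222 220 219 219 221 221 221 217 213 211 204 202 198 204 210 211 210 208
141 210 205 212 212 196 200 199 201 200 200 201 199 200 199 198 199 200 201 199 200 197 196 201 212 212 207 207
142 213 211 210 211 193 189 186 187 184 185 182 183 182 185 182 185 187 186 183 181 167 167 206 210 210
[... 1696 characters left out ...]
 202 200 200 222 238 238 238 239 238 239 240 239 240 240 240 240 239 239 238 238 236 212 197 198 201 199
159 193 199 199 198 222 241 242 240 241 240 242 241 241 243 243 242 242 241 243 241 241 240 216 204 201 201 197
160 175 199 207 207 225 243 243 197 177 176 176 179 177 176 178 179 175 183 237 243 242 240 218 201 205 201 193
161 123 181 200 208 209 184 172 140 136 138 137 139 134 132 136 135 137 137 168 171 177 207 205 203 205 199 181
162  87 145 177 191 199 147 130 130 132 133 132 131 132 131 128 129 133 131 130 135 188 202 200 194 188 173 133
plate tri [array([0.4792, 0.0033, 0.0668]), [np.float64(5.110603836891964e-05), np.float64(5.110603836892187e-05)]]
edge tri [0.4707 0.0024 0.094 ]
```

```bash
python3 jog.py '[[0.027,-0.0012,0,0],[0.0269,-0.0012,0.02,0],[0,0,0.025,0],[0,0,0,0],[0,0,0,0]]' - 100; python3 - <<'E'
from h import *
s=bot.read_state(); Rt=R.from_rotvec(s['tcp_rot']).as_matrix(); print(s['tool_pos'],'yaw',np.arctan2(Rt[1,0],Rt[0,0]),(Rt.T@(np.array([.477,.003,.1085])-s['tool_pos'])).round(4),s['wrist_force'])
E
```

```text
time: 7.45
tool_pos: [0.477, 0.0029, 0.1425]
tcp_rot: [3.138, 0.151, 0.003]
wrist_force: [0.3, -0.0, -0.6]
width: 0.214
grip_force: 100.9
[0.47702086 0.00293688 0.14245838] yaw 0.09591802448049862 [-0.0001 -0.0001  0.034 ] [ 0.31388846 -0.0412145  -0.55287591]
```

```bash
python3 jog.py '[[0,0,0.008,0],[0,0,0.006,0],[0,0,0.004,0],[0,0,0.004,0],[0,0,0,0]]'; python3 - <<'E'
from h import *
s=bot.read_state(); print(s['tool_pos'],s['wrist_force'],s['torque'])
E
```

```text
time: 8.07
tool_pos: [0.477, 0.003, 0.1189]
tcp_rot: [3.138, 0.15, 0.003]
wrist_force: [5.4, 0.1, -3.9]
width: 0.207
grip_force: 101.0
[0.4770334  0.00300028 0.11891836] [ 5.355247    0.10418546 -3.85606962] [-0.00299745 -0.82421317  0.06344065]
```

```bash
python3 jog.py '[[0.0007,0,0,0],[0,0,0.003,0],[0,0,0.003,0],[0,0,0,0]]';  python3 jog.py '[[0,0,0.003,0],[0,0,0.002,0],[0,0,0,0]]'; python3 - <<'E'
from h import *
s=bot.read_state(); print(s['tool_pos'],s['wrist_force'],s['torque'])
E
```

```text
time: 8.57
tool_pos: [0.4772, 0.0031, 0.1128]
tcp_rot: [3.138, 0.15, 0.001]
wrist_force: [4.3, 0.7, -2.6]
width: 0.21
grip_force: 101.0
time: 8.95
tool_pos: [0.4773, 0.0031, 0.1084]
tcp_rot: [3.138, 0.15, 0.001]
wrist_force: [2.4, -0.3, 3.4]
width: 0.213
grip_force: 101.3
[0.47728245 0.00305785 0.10835809] [ 2.36180759 -0.32111284  3.39471881] [ 0.10598438 -0.44941489  0.03063079]
```

```bash
python3 jog.py '[[0.0004,0,0.002,0],[0,0,0.002,0],[0,0,0,0]]';  python3 jog.py '[[0,0,0.002,0],[0,0,0.002,0],[0,0,0,0]]'; python3 jog.py '[[0,0,0.001,0],[0,0,0,0]]'; python3 - <<'E'
from h import *
s=bot.read_state(); print(s['tool_pos'],s['wrist_force'],s['torque'])
E
```

```text
time: 9.32
tool_pos: [0.4774, 0.0031, 0.1044]
tcp_rot: [3.138, 0.15, -0.0]
wrist_force: [0.9, 0.6, 6.9]
width: 0.212
grip_force: 101.8
time: 9.7
tool_pos: [0.4774, 0.0031, 0.1008]
tcp_rot: [3.138, 0.15, -0.0]
wrist_force: [-0.0, -0.4, 11.0]
width: 0.212
grip_force: 102.2
time: 9.95
tool_pos: [0.4775, 0.0031, 0.1004]
tcp_rot: [3.138, 0.151, -0.0]
wrist_force: [-1.8, 0.9, 13.3]
width: 0.211
grip_force: 103.1
[0.47751261 0.00307606 0.10040925] [-1.77603428  0.86372121 13.25571755] [0.01997581 0.30892192 0.04431089]
```

```bash
python3 jog.py '[[-0.0002,0,0.001,0],[0,0,0,0],[0,0,0,0],[0,0,0,0]]'; python3 - <<'E'
from h import *
s=bot.read_state(); print(s['tool_pos'],s['wrist_force'],s['torque'],s['q'][5])
E
```

```text
time: 10.45
tool_pos: [0.4776, 0.003, 0.1003]
tcp_rot: [3.138, 0.15, 0.001]
wrist_force: [-3.9, 0.3, 18.3]
width: 0.216
grip_force: 103.8
[0.47760391 0.00302531 0.10028758] [-3.91936327  0.28115039 18.33693391] [0.0588694  0.62181554 0.02025266] 1.4292726410788263
```

```bash
python3 jog.py '[[-0.0005,0,0,0],[0,0,0,-0.15],[0,0,0,-0.18],[0,0,0,0]]'; python3 - <<'E'
from h import *
s=bot.read_state(); print(s['tool_pos'],s['wrist_force'],s['torque'],2*np.arctan2(s['tcp_rot'][1],s['tcp_rot'][0]))
E
```

```text
time: 10.95
tool_pos: [0.4778, 0.0033, 0.1003]
tcp_rot: [-3.07, -0.666, -0.003]
wrist_force: [-1.4, 2.1, 16.8]
width: 0.213
grip_force: 103.5
[0.47783439 0.0032768  0.10033665] [-1.42275487  2.07720467 16.7854256 ] [ 0.22394179  0.35809328 -0.03423962] -5.856218619538905
```

```bash
python3 jog.py '[[0,0,0,-0.18],[0,0,0,-0.18],[0,0,0,-0.18],[0,0,0,0]]'; python3 jog.py '[[0,0,0,-0.18],[0,0,0,-0.18],[0,0,0,0],[0,0,0,0],[0,0,0,0]]'; python3 - <<'E'
from h import *
s=bot.read_state(); print(s['tool_pos'],s['wrist_force'],s['torque'],2*np.arctan2(s['tcp_rot'][1],s['tcp_rot'][0]))
im,K,E=cam('wrist'); save('w7.png',im,1.0)
E
```

```text
time: 11.45
tool_pos: [0.4776, 0.0037, 0.1003]
tcp_rot: [-2.781, -1.46, -0.003]
wrist_force: [-2.3, 3.5, 16.9]
width: 0.216
grip_force: 103.7
time: 12.08
tool_pos: [0.4772, 0.0039, 0.1003]
tcp_rot: [-2.476, -1.932, -0.003]
wrist_force: [-3.9, 3.5, 18.5]
width: 0.216
grip_force: 103.8
[0.47724843 0.00393916 0.10029598] [-3.87762746  3.54710398 18.518538  ] [ 0.70270099  0.60894421 -0.01242205] -4.9578844400812825
```

View pics/w7.png

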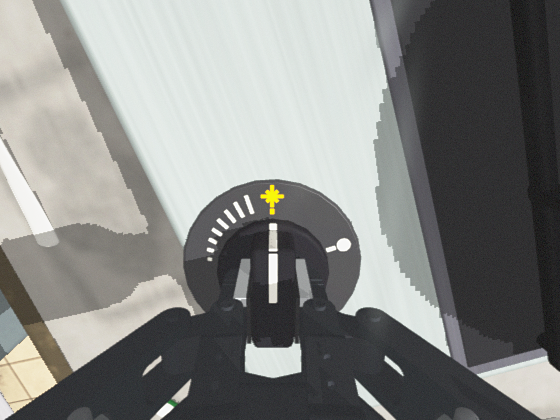

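The pointer line (column 273) stands right at the yellow star (272,197), and the knob is on its stop under 18 N with the grip at 104 N. I'm handing it in now.

```bash
python3 -c "
from workcell import bot, read_camera, camera_info
print(bot.finish_job())"
```

```text
the job is handed in; nothing more can be done
None
```

I put the knob back on the right-hand spindle at off, pushed it right in and turned it to the spark; the job was handed in at about 12 s with the gripper still holding it there (the hand-in printed no verdict).

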